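# Set the flip markers of the stock bins right

### The job

The flip marker on the front of each stock bin should tell the truth: over to the left with its solid disc up while the bin has stock, over to the right with its open ring up when the bin is empty. Two of the three are wrong: with light pushes of the fingertips, swing the empty bin's marker over to its ring side and the wrongly set stocked bin's marker back to its disc side, in either order, each right down flat. Leave the third marker set as it is, grip and lift nothing, and do not shove the bins, disturb the pots in them or move the things lying about.

Things in the scene. Friction and masses are not known exactly. Their poses are not given: they have to be found in the camera images.
- bin_empty: Square open-topped bin of bare grey sheet metal, 110 x 110 mm outline and 75 mm high, 3 mm walls, loose on the table, about 1.2 kg. Origin: centre of its underside; its x axis points from its front wall (the wall with the marker) to its back, y to its left as seen from the robot, z up. This one has nothing in it.
- pivot_empty (a point): Point on the marker's pivot pin on the empty bin, half-way along the marker's width: 78 mm in front of the bin's centre, 66 mm above its underside; axes as the bin's. The pin runs along the bin's x axis out from the front wall and ends in a nut 20 to 24 mm in front of this point. Stop pins (6 mm thick, 10 mm long) stick out of the wall 31 mm left and right and carry the flat marker near its rear edge.
- edge_empty (a point): Middle of the free edge of the marker of the empty bin: a 3 mm brass plate, 36 mm wide along the pivot pin (its rear edge 5 mm clear of the bin's wall), reaching 52 mm from the pin to this edge, corners rounded 7 mm, with an 11 mm barrel round the pin. One face bears a solid raised disc, the other an open ring (both 22 mm, dark steel). Free space under, in front of and above it.
- marker_empty (a joint): Turn of the marker of the empty bin about its pivot pin, rad. 0: flat over to the left (+y of the bin), disc up = stocked. pi/2: straight up. pi: flat over to the right, ring up = refill. It turns only through the top. A friction washer holds it at any angle: it never falls by itself; some 0.5 N at the edge turns it. Starts at 0 to 0.15 (says stocked, which is wrong).
- bin_paste: Square open-topped bin of bare grey sheet metal, 110 x 110 mm outline and 75 mm high, 3 mm walls, loose on the table, about 1.2 kg. Origin: centre of its underside; its x axis points from its front wall (the wall with the marker) to its back, y to its left as seen from the robot, z up. This one holds three small round pots with red lids.
- pivot_paste (a point): Point on the marker's pivot pin on the bin with the three small pots, half-way along the marker's width: 78 mm in front of the bin's centre, 66 mm above its underside; axes as the bin's. The pin runs along the bin's x axis out from the front wall and ends in a nut 20 to 24 mm in front of this point. Stop pins (6 mm thick, 10 mm long) stick out of the wall 31 mm left and right and carry the flat marker near its rear edge.
- edge_paste (a point): Middle of the free edge of the marker of the bin with the three small pots: a 3 mm brass plate, 36 mm wide along the pivot pin (its rear edge 5 mm clear of the bin's wall), reaching 52 mm from the pin to this edge, corners rounded 7 mm, with an 11 mm barrel round the pin. One face bears a solid raised disc, the other an open ring (both 22 mm, dark steel). Free space under, in front of and above it.
- marker_paste (a joint): Turn of the marker of the bin with the three small pots about its pivot pin, rad. 0: flat over to the left (+y of the bin), disc up = stocked. pi/2: straight up. pi: flat over to the right, ring up = refill. It turns only through the top. A friction washer holds it at any angle: it never falls by itself; some 0.5 N at the edge turns it. Starts at pi - 0.15 to pi (says refill, which is wrong).
- bin_flux: Square open-topped bin of bare grey sheet metal, 110 x 110 mm outline and 75 mm high, 3 mm walls, loose on the table, about 1.2 kg. Origin: centre of its underside; its x axis points from its front wall (the wall with the marker) to its back, y to its left as seen from the robot, z up. This one holds two larger round pots with black lids.
- pivot_flux (a point): Point on the marker's pivot pin on the bin with the two larger pots, half-way along the marker's width: 78 mm in front of the bin's centre, 66 mm above its underside; axes as the bin's. The pin runs along the bin's x axis out from the front wall and ends in a nut 20 to 24 mm in front of this point. Stop pins (6 mm thick, 10 mm long) stick out of the wall 31 mm left and right and carry the flat marker near its rear edge.
- edge_flux (a point): Middle of the free edge of the marker of the bin with the two larger pots: a 3 mm brass plate, 36 mm wide along the pivot pin (its rear edge 5 mm clear of the bin's wall), reaching 52 mm from the pin to this edge, corners rounded 7 mm, with an 11 mm barrel round the pin. One face bears a solid raised disc, the other an open ring (both 22 mm, dark steel). Free space under, in front of and above it.
- marker_flux (a joint): Turn of the marker of the bin with the two larger pots about its pivot pin, rad. 0: flat over to the left (+y of the bin), disc up = stocked. pi/2: straight up. pi: flat over to the right, ring up = refill. It turns only through the top. A friction washer holds it at any angle: it never falls by itself; some 0.5 N at the edge turns it. Starts at 0 to 0.05 (says stocked, which is right).
- paste_1_centre (a point): Centre (half-way up) of a small pot with a red lid, 41 mm diameter, 36 mm high, standing loose in its bin.
- paste_2_centre (a point): Centre (half-way up) of a small pot with a red lid, 41 mm diameter, 36 mm high, standing loose in its bin.
- paste_3_centre (a point): Centre (half-way up) of a small pot with a red lid, 41 mm diameter, 36 mm high, standing loose in its bin.
- flux_1_centre (a point): Centre (half-way up) of a pot with a black lid, 51 mm diameter, 46 mm high, standing loose in its bin.
- flux_2_centre (a point): Centre (half-way up) of a pot with a black lid, 51 mm diameter, 46 mm high, standing loose in its bin.
- needle_file: Bystander: needle file with a red handle, 9 x 162 x 9 mm (long along y), lying loose on the table. Origin: centre of its underside.
- solder_pick: Bystander: solder pick with a wooden handle, 11 x 175 x 11 mm, lying loose on the table. Origin: centre of its underside.
- bench_block: Bystander: square steel bench block, 64 x 64 x 16 mm, lying loose on the table. Origin: centre of its underside.

How it is judged:
At the end, for the whole second after the job is handed in: The empty bin's marker lies flat to the right, ring up (within 0.15 rad of flat); both stocked bins' markers lie flat to the left, disc up (within 0.15 rad); all at rest, no bin more than 25 mm, and no pot, file, pick or block more than 30 mm, from where it stood (value of joint marker_empty above 2.99159 rad and value of joint each of marker_paste, marker_flux below 0.15 rad and velocity of joint marker_empty between -0.05 and 0.05 rad/s and velocity of joint marker_paste between -0.05 and 0.05 rad/s and velocity of joint marker_flux between -0.05 and 0.05 rad/s and distance of each of bin_empty, bin_paste, bin_flux from where it was at the start of the episode below 0.025 m and linear speed of each of bin_empty, bin_paste, bin_flux below 0.01 m/s and distance of each of paste_1_centre, paste_2_centre, paste_3_centre, flux_1_centre, flux_2_centre, needle_file, solder_pick, bench_block from where it was at the start of the episode below 0.03 m); the robot touches nothing.
It fails at once if a bin is shoved more than 25 mm, lifted, or tipped (distance of any of bin_empty, bin_paste, bin_flux from where it was at the start of the episode above 0.025 m or height (world z) of any of bin_empty, bin_paste, bin_flux above 0.01 m or angle between any of bin_empty, bin_paste, bin_flux's own z axis and vertical above 0.15 rad).
It fails at once if the marker that is already right is turned more than 0.4 rad (value of joint marker_flux above 0.4 rad).
It fails at once if a marker or bin is gripped or forced (more than 25 N between the fingers and a bin with its marker) (contact force between the fingers and bin_empty above 25 N or contact force between the fingers and bin_paste above 25 N or contact force between the fingers and bin_flux above 25 N).
It fails at once if a pot is taken out of or moved about in its bin (more than 30 mm) (distance of any of paste_1_centre, paste_2_centre, paste_3_centre, flux_1_centre, flux_2_centre from where it was at the start of the episode above 0.03 m).
It fails at once if the needle file, the solder pick or the bench block is moved more than 30 mm (distance of any of needle_file, solder_pick, bench_block from where it was at the start of the episode above 0.03 m).
It also fails if it takes over 58 s, if anything falls off the work surface, if the arm or the gripper's body presses on something with over 40 N, if the wrist force passes 120 N, or if a joint passes its speed limit or range.

### The arm

A 6-joint arm with a two-finger parallel gripper is mounted at the origin on a cart in front of the work surface, level with it; the furniture and walls round the work are solid. World frame = base frame: x ahead of the robot, y to its left, z up, the work surface at z = 0. Lengths are in m, angles in rad, forces in N, time in s.
With the tool pointing down it reaches from about 0.375 to 0.975 m from the base axis. Payload 3.8 kg.
Tool frame: the origin (TCP) lies midway between the tips of the shut fingers; the grasp point (between the pads) lies 19 mm behind it; x points along the fingers, y is the direction in which the jaws open and shut, and the axes are right-handed (so a half turn about x gives the same grasp; the last joint's range is limited). The gripper opens to 88 mm and grips with 3 to 60 N. Pads are 18 mm wide; open, the fingers measure 123 mm over their backs; the gripper's body (75 mm by 187 mm) begins 45 mm behind the grasp point.
Start: joints at [1.173, 0.264, 1.604, -0, 1.274, -0.037], TCP at [0.238, 0.632, 0.239] pointing down, gripper open.
Joint ranges: [-2.63, 2.63], [-0.94, 2.18], [0.31, 2.57], [-1.31, 4.45], [0, 2.66], [-2.55, 2.55]. Speed limits (rad/s): [2.57, 2.57, 3.14, 3.14, 3.14, 3.14].

### API

Orientations are given as a rotation vector (axis times angle).
In Python, from cell import manip, inverse_kinematics, cams, order gives the robot as it stands. Calls block until the motion is done:
- manip.move_pose(position, orientation): joint-space move of the TCP to a pose.
- manip.move_linear(position, rate=0.15, rot=None): straight line of the TCP; rot=None keeps the orientation; rate is the mean speed in m/s.
- manip.set_joints(angles): joint-space move.
- manip.set_gripper(opening, force=None): finger opening in m; force is the grip in N (None keeps the last); returns when the fingers have stopped.
- manip.dwell(seconds).
- inverse_kinematics(position, orientation): joint angles nearest the present ones, or None.
- manip.state(): the state.
- cams.capture(name): name is "scene" or "side" or "wrist"; returns a dict with "image" (420x560x3 uint8, blue, green, red), "z_map" (420x560 float32, m along the optical axis (not along the pixel's ray), 0 where there is no reading), "intrinsics" (3x3 intrinsics, pixels), "position" and "orientation" of the camera in the world; the wrist camera has in their place "T_tool_cam" (4x4, takes a point from camera to tool coordinates, whose origin is the TCP and whose axes are the tool frame's). Camera axes: x right, y down, z forward; pixel columns grow to the right and rows downward; lengths in m; the calibration is good to about 2 mm. A picture is of the moment at which its call begins: read the wrist's pose just before it.
A pose or a line that the arm cannot do raises manip.IKError and nothing moves.
- order.close_job(): hands the job in, once; it reports no verdict.
The state is a dict: "clock": time; "joint_pos": joint angles; "joint_velocities": joint speeds; "tau": joint torques, N m; "tool_pos": TCP position; "tcp_rot": TCP orientation; "contact_force": force on the tool from outside, world axes, zero at the start; "moment": the same for the moment, N m; "gripper_width": finger opening in m.
Only numpy, scipy, OpenCV 4.12 (cv2) and the standard library are available. Lean on these libraries where they do the work, as an engineer would, in place of code of your own. Each camera call takes 0.05 s, during which the arm holds its last target. There are 200 camera calls.

## Working session

There is one attempt and no reset: what is moved stays moved. The work goes in short steps, each a Python script; the robot and the scene stay as the last script left them, time stands still between calls to the robot, and variables do not carry over. Pictures are saved under pics/ and viewed, about 8 in all and at most 12, crops included, and the job is handed in when it is done.

```bash
ls; mkdir -p pics
python3 - <<'E'
from cell import manip,cams
import cv2,numpy as np,pickle
s=manip.state();print(s['clock'],s['tool_pos'],s['tcp_rot'],s['gripper_width'])
for n in('scene','side'):
    c=cams.capture(n);cv2.imwrite(f'pics/{n}0.png',c['image']);pickle.dump(c,open(f'{n}0.pkl','wb'))
    print(n,c['position'],c['orientation'],c['intrinsics'].tolist() if hasattr(c['intrinsics'],'tolist') else c['intrinsics'])
E
```

```text
pics
0.0 [0.23799661 0.63090411 0.23741272] [ 0.28136568  1.55266825 -0.28476454] 0.08804299438418013
scene [-0.29700616  0.81775886  1.17731272] [-0.99315285  2.45074018 -1.02186453] [[527.1609427665886, 0.0, 290.051746273082], [0.0, 527.1609427665886, 210.55385107323067], [0.0, 0.0, 1.0]]
side [0.21513883 0.81507578 0.81320883] [-0.4351683   2.71463852 -1.20842635] [[383.25176522029284, 0.0, 279.63919322894367], [0.0, 383.25176522029284, 207.43561363536443], [0.0, 0.0, 1.0]]
```

View pics/scene0.png

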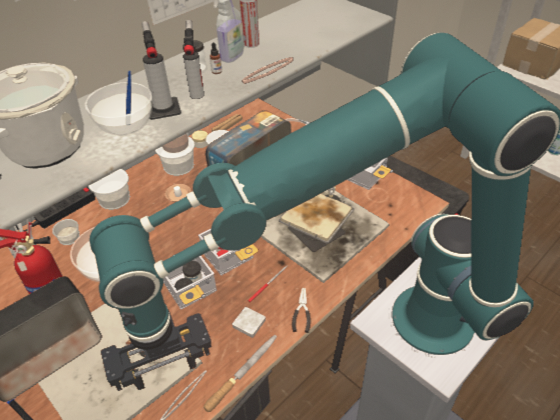

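View pics/side0.png

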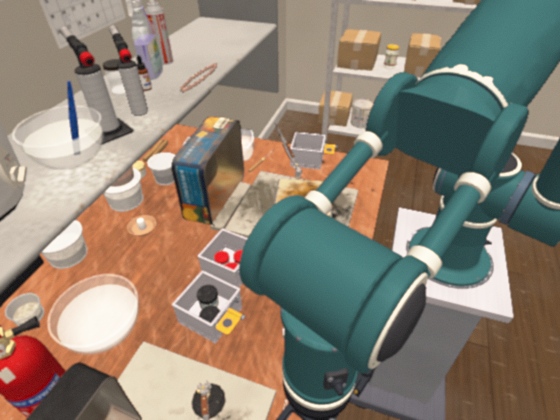

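The scene view shows the flux bin near (190,280), the paste bin near (235,248), and the empty bin near (368,172), partly hidden by the arm. In the side view they are at (210,303), (228,255) and (308,148). I'll get rough positions from depth before choosing a viewpoint for the wrist camera.

```bash
cat > h.py <<'E'
import numpy as np,cv2,pickle
from scipy.spatial.transform import Rotation as R
def cloud(c,T=None):
    K=c['intrinsics'];z=c['z_map'];v,u=np.mgrid[:z.shape[0],:z.shape[1]]
    P=np.stack([(u-K[0,2])/K[0,0]*z,(v-K[1,2])/K[1,1]*z,z],-1)
    if T is None: W=P@R.from_rotvec(c['orientation']).as_matrix().T+c['position']
    else: W=P@T[:3,:3].T+T[:3,3]
    W[z==0]=np.nan
    return W
E
python3 - <<'E'
from h import *
for n,pts in(('scene',[(190,278),(190,297),(250,250),(383,170),(365,160),(247,321),(265,285),(240,385),(300,310)]),('side',[(210,290),(230,320),(235,290),(225,257),(308,148),(329,149),(308,135),(327,137),(290,160)])):
    c=pickle.load(open(n+'0.pkl','rb'));W=cloud(c)
    for u,v in pts: print(n,u,v,W[v,u].round(3))
    # rim pts: z 70..80mm
    m=(abs(W[...,2]-.073)<.006)&(W[...,0]>.3)&(W[...,0]<1)&(abs(W[...,1])<.7)
    k,l,st,ce=cv2.connectedComponentsWithStats(m.astype(np.uint8))
    for i in range(1,k):
        if st[i,4]>40: print(st[i],W[l==i].mean(0).round(3),np.nanmin(W[l==i],0).round(3),np.nanmax(W[l==i],0).round(3))
E
```

```text
scene 190 278 [0.547 0.375 0.033]
scene 190 297 [0.47  0.428 0.071]
scene 250 250 [0.477 0.211 0.07 ]
scene 383 170 [ 0.422 -0.324  0.067]
scene 365 160 [0.052 0.315 0.689]
scene 247 321 [0.339 0.353 0.017]
scene 265 285 [0.393 0.238 0.012]
scene 240 385 [0.226 0.479 0.001]
scene 300 310 [0.27  0.226 0.003]
[206 130  23  14 109] [ 0.957 -0.063  0.076] [ 0.938 -0.11   0.069] [ 0.981 -0.017  0.079]
[161 151  32  12  80] [0.952 0.104 0.072] [0.934 0.047 0.067] [1.    0.141 0.079]
[363 157  30  21 192] [ 0.426 -0.313  0.072] [ 0.395 -0.379  0.067] [ 0.465 -0.273  0.079]
[ 96 188  27   9  46] [0.965 0.353 0.073] [0.951 0.318 0.067] [0.999 0.389 0.079]
[199 229  12  11  43] [0.616 0.262 0.073] [0.603 0.241 0.067] [0.625 0.281 0.079]
[ 73 233  18  31  94] [0.838 0.532 0.073] [0.786 0.49  0.067] [0.859 0.577 0.079]
[213 244  46  19 288] [0.488 0.239 0.072] [0.458 0.19  0.067] [0.545 0.295 0.079]
[ 77 268  23  10  42] [0.724 0.57  0.073] [0.701 0.556 0.067] [0.764 0.583 0.079]
[170 272  45  32 386] [0.484 0.409 0.072] [0.446 0.337 0.067] [0.547 0.45  0.079]
[ 62 309  23  17  80] [0.631 0.67  
[... 678 characters left out ...]
 0.678 -0.163  0.067] [ 0.778 -0.064  0.079]
[107 182  33  15  84] [0.957 0.113 0.072] [0.936 0.054 0.067] [0.999 0.14  0.078]
[180 206  31   8  83] [0.712 0.117 0.073] [0.664 0.113 0.067] [0.76  0.122 0.079]
[198 229  49  45 327] [0.575 0.238 0.074] [0.509 0.168 0.067] [0.621 0.295 0.079]
[ 45 245  26  10  43] [0.973 0.369 0.072] [0.955 0.345 0.067] [0.999 0.389 0.079]
[172 271  73  63 858] [0.518 0.394 0.072] [0.444 0.316 0.067] [0.612 0.447 0.079]
[ 51 277  84  62 425] [0.822 0.462 0.073] [0.71  0.399 0.067] [0.857 0.569 0.079]
[ 63 301  76  50 250] [0.7   0.533 0.073] [0.673 0.435 0.067] [0.774 0.581 0.079]
[ 86 397  51  23 140] [0.614 0.653 0.073] [0.556 0.638 0.067] [0.631 0.683 0.079]
```

Rough centres from depth: flux (0.54,0.375), paste (0.565,0.235), empty (0.505,-0.33). Next I'll check the wrist camera mount, the obstacle heights around the work and the tilted-tool IK, without moving.

```bash
cat >> h.py <<'E'
def rot(lean,yaw,s):
    """fingers along d, leaning by `lean` towards bin u=s*y; jaw (tool y) along bin x"""
    B=R.from_euler('z',yaw).as_matrix()
    d=B@np.array([0,s*np.sin(lean),-np.cos(lean)]); y=B@np.array([1.,0,0])
    return d,y,np.cross(d,y)
def rv(lean,yaw,s,flip=1):
    d,y,z=rot(lean,yaw,s); return R.from_matrix(np.c_[d,flip*y,flip*z]).as_rotvec()
E
python3 - <<'E'
from h import *
from cell import manip,cams,inverse_kinematics as ik
s=manip.state();print(R.from_rotvec(s['tcp_rot']).as_matrix().round(2).tolist())
c=cams.capture('wrist');print(c['T_tool_cam'].round(3).tolist(),c['intrinsics'][0,0])
for f in(1,-1):
  for nm,p,sg in(('paste',(.48,.2,.04),1),('paste2',(.48,.28,.1),1),('empty',(.42,-.29,.04),-1),('empty2',(.42,-.37,.1),-1)):
    for lean in(0,.4,.6,.8):
        q=ik(np.array(p),rv(lean,0,sg,f)); print(nm,f,lean,None if q is None else np.round(q,2))
# height map (max z, cm) over work
H=np.full((16,24),-9.)
for n in('scene','side'):
    W=cloud(pickle.load(open(n+'0.pkl','rb'))).reshape(-1,3);W=W[np.isfinite(W[:,0])]
    i=((W[:,0]-.2)/.05).astype(int);j=((.6-W[:,1])/.05).astype(int)
    ok=(W[:,0]>.2)&(i<16)&(j<24)&(W[:,1]<.6)&(W[:,2]<.4)&(W[:,2]>-.05)
    np.maximum.at(H,(i[ok],j[ok]),W[ok,2]*100)
print('y:',np.arange(57.5,-60,-5));
for k in range(16):print(20+5*k,H[k].round().astype(int))
E
```

```text
[[-0.0, 0.35, 0.94], [-0.0, 0.94, -0.35], [-1.0, -0.0, -0.0]]
[[0.001, -0.264, 0.964, -0.146], [1.0, -0.001, -0.001, -0.0], [0.001, 0.964, 0.264, -0.068], [0.0, 0.0, 0.0, 1.0]] 347.76768959347265
paste 1 0 [ 0.35  0.19  2.11 -0.    0.85  0.35]
paste 1 0.4 [ 0.09  0.17  2.19  0.56  0.83 -0.3 ]
paste 1 0.6 [-0.04  0.22  2.21  0.8   0.91 -0.6 ]
paste 1 0.8 [-0.14  0.31  2.22  0.97  1.04 -0.84]
paste2 1 0 [ 0.48  0.17  1.99 -0.    0.98  0.48]
paste2 1 0.4 [ 0.25  0.11  2.12  0.51  0.88 -0.08]
paste2 1 0.6 [ 0.13  0.13  2.17  0.78  0.92 -0.38]
paste2 1 0.8 [ 0.02  0.19  2.2   1.    1.02 -0.65]
empty 1 0 [-0.65  0.17  2.13 -0.    0.85 -0.65]
empty 1 0.4 [-0.41  0.11  2.26 -0.59  0.69  0.03]
empty 1 0.6 [-0.29  0.14  2.31 -0.93  0.74  0.44]
empty 1 0.8 [-0.17  0.22  2.34 -1.19  0.87  0.78]
empty2 1 0 [-0.77  0.18  1.98 -0.    0.98 -0.77]
empty2 1 0.4 [-0.57  0.07  2.16 -0.5   0.75 -0.22]
empty2 1 0.6 [-0.46  0.07  2.24 -0.85  0.74  0.17]
empty2 1 0.8 [-0.35  0.12  2.29 -1.17  0.82  0.54]
paste -1 0 None
paste -1 0.4 None
paste -1 0.6 [-0.04  0.22  2.21  0.8   0.91  2.54]
paste -1 0.8 [-0.14
[... 1057 characters left out ...]
 -9 -9]
55 [ 2  2  2  8  8  8  8  4  8  2  2  2  2  2  2 23  0  0  8  8  0 -9 -9 -9]
60 [ 2  2  2  8  8  0  8  8  8  2  2  2  2  2  2  2  0  1  1  1  0 -9 -9 -9]
65 [ 9  9  9  9  1  1  1  1  0 23 24 24 24 24 24 22  7  7  7  0  0 -9 -9 -9]
70 [ 9  6  6  9  9  1  1  1  1 23 24 24 24 24 24 21  7  7  7  7  0 -9 -9 -9]
75 [32 32 32 32 32 32 32 32 32 32 32 32 32 31 32 32 32 32 32 32 32 32 32 32]
80 [32 32 32 40 32 40 40 40 32 32 32 32 32 32 33 33 33 33 33 32 32 32 32 32]
85 [40 40 40 40 40 40 40 40 40 40 40 40 32 32 32 32 32 32 32 32 32 32 32 32]
90 [40 37  5 36 40 40 37 37 40 32 32 39 32 40 40 32 32 32 32 32 32 32 32 32]
95 [40  5  5  1 32 40 40 40 40 15 32 32 40 40 40 40 40 40 40 32 32 32 32 32]
```

Run:
```python
from h import *
from cell import manip,cams
def view(n,p):
    manip.move_pose(np.array(p),R.from_matrix(np.array([[0,0,1],[0,1,0],[-1,0,0.]])).as_rotvec()); 
    s=manip.state();T=np.eye(4);T[:3,:3]=R.from_rotvec(s['tcp_rot']).as_matrix();T[:3,3]=s['tool_pos']
    c=cams.capture('wrist');c['T']=T@c['T_tool_cam'];pickle.dump(c,open(n+'.pkl','wb'));cv2.imwrite(f'pics/{n}.png',c['image']);print(n,s['clock'],s['tool_pos'])
manip.set_gripper(0.0,5)
view('wp',(.42,.305,.25)); view('we',(.40,-.24,.26))
print(manip.state()['gripper_width'])
```

```text
wp 2.85 [0.41996292 0.30564219 0.25015708]
we 4.8667 [ 0.40040178 -0.2393609   0.25996878]
0.00019857233504215374
```

View pics/wp.png

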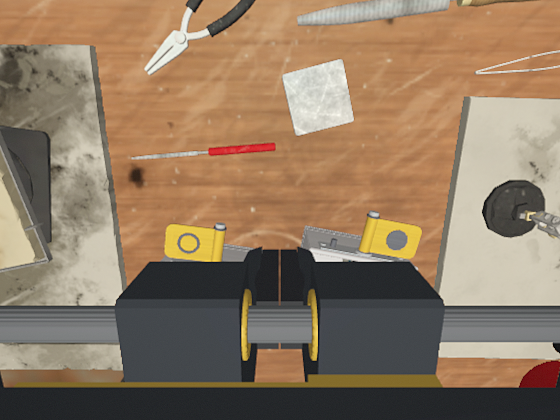

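View pics/we.png

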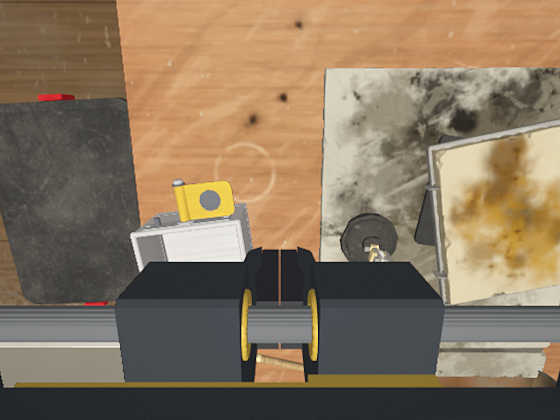

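The wrist view of the pair shows the paste marker with ring up at (188,242), its pin at about (219,243), and the flux disc at (397,239). The empty bin's marker has its disc up at (210,201), pin at about (180,200). To its right are a black stand at (370,240) and the tray on the mat. Next I'll fit the yellow plates by ray-casting.

```bash
cat >> h.py <<'E'
def plates(n):
    c=pickle.load(open(n+'.pkl','rb'));T=c['T'];K=c['intrinsics'];W=cloud(c,T)
    h=cv2.cvtColor(c['image'],cv2.COLOR_BGR2HSV);m=cv2.inRange(h,(20,130,110),(35,255,255));m[255:]=0
    m=cv2.morphologyEx(m,cv2.MORPH_CLOSE,np.ones((25,25)))
    k,l,st,ce=cv2.connectedComponentsWithStats(m);out=[]
    for i in range(1,k):
        if st[i,4]<400: continue
        cnt=cv2.findContours((l==i).astype(np.uint8),cv2.RETR_EXTERNAL,cv2.CHAIN_APPROX_NONE)[0][0][:,0]
        zz=W[...,2][cv2.erode((l==i).astype(np.uint8),np.ones((5,5)))>0]
        r=np.c_[(cnt-K[:2,2])/K[0,0],np.ones(len(cnt))]@T[:3,:3].T
        p=T[:3,3]+r*((.0675-T[2,3])/r[:,2:])
        out.append((st[i],np.nanpercentile(zz,[5,50,95]).round(4),cv2.boxPoints(cv2.minAreaRect((p[:,:2]*1000).astype(np.float32))),p,(l==i),W))
    return out
E
python3 - <<'E'
from h import *
for n in('wp','we'):
    for st,z,b,p,m,W in plates(n):
        print(n,st,'z',z,'box mm',b.round(1).tolist(),'sides',np.linalg.norm(b[1]-b[0]).round(1),np.linalg.norm(b[2]-b[1]).round(1))
        q=W[m];q=q[np.isfinite(q[:,0])]
        for lo in np.percentile(q[:,1],[3,25,50,75,97]): 
            g=abs(q[:,1]-lo)<.003;print('   y %.3f z med %.4f max %.4f'%(lo,np.median(q[g,2]),q[g,2].max()))
    c=pickle.load(open(n+'.pkl','rb'));W=cloud(c,c['T'])
    r=(abs(W[...,2]-.0745)<.004)&(W[...,0]<.6)
    k,l,s2,_=cv2.connectedComponentsWithStats(r.astype(np.uint8))
    for i in range(1,k):
        if s2[i,4]>60:
            print('rim',s2[i],np.nanmin(W[l==i],0).round(3),np.nanmax(W[l==i],0).round(3))
E
```

```text
wp [ 359  217   63   38 1867] z [0.0661 0.0678 0.071 ] box mm [[449.3999938964844, 391.79998779296875], [486.1000061035156, 384.70001220703125], [497.1000061035156, 441.20001220703125], [460.29998779296875, 448.29998779296875]] sides 37.5 57.5
   y 0.389 z med 0.0694 max 0.0730
   y 0.402 z med 0.0672 max 0.0716
   y 0.415 z med 0.0675 max 0.0703
   y 0.429 z med 0.0681 max 0.0703
   y 0.443 z med 0.0671 max 0.0690
wp [ 164  224   61   31 1652] z [0.0677 0.0702 0.0722] box mm [[457.5, 188.39999389648438], [489.3999938964844, 188.39999389648438], [489.5, 250.10000610351562], [457.5, 250.10000610351562]] sides 32.0 61.7
   y 0.193 z med 0.0716 max 0.0735
   y 0.205 z med 0.0709 max 0.0734
   y 0.218 z med 0.0696 max 0.0718
   y 0.233 z med 0.0683 max 0.0701
   y 0.247 z med 0.0702 max 0.0729
rim [309 213  85  48 683] [0.445 0.334 0.071] [0.495 0.42  0.078]
rim [539 213  18  11  80] [0.444 0.558 0.071] [0.453 0.569 0.078]
rim [165 223  34  35 537] [0.455 0.191 0.071] [0.491 0.225 0.074]
rim [212 228  13  33 142] [0.46  0.237 0.071] [0.495 0.251 0.073]
we [ 463  176   97   79 5052] z [0.
[... 222 characters left out ...]
ax 0.0970
   y -0.035 z med 0.0955 max 0.0973
   y -0.014 z med 0.0956 max 0.0978
   y 0.004 z med 0.0954 max 0.0978
   y 0.021 z med 0.0954 max 0.0982
we [ 174  180   61   42 1970] z [0.0671 0.0692 0.0713] box mm [[393.8999938964844, -289.1000061035156], [402.0, -345.6000061035156], [438.5, -340.3999938964844], [430.29998779296875, -283.8999938964844]] sides 57.1 36.8
   y -0.340 z med 0.0706 max 0.0733
   y -0.329 z med 0.0678 max 0.0708
   y -0.315 z med 0.0690 max 0.0718
   y -0.301 z med 0.0696 max 0.0720
   y -0.288 z med 0.0696 max 0.0716
rim [ 131  180  115   92 1339] [ 0.395 -0.389  0.071] [ 0.489 -0.275  0.078]
rim [205 191  16  16  79] [ 0.406 -0.314  0.071] [ 0.421 -0.299  0.072]
```

```bash
sed -i 's/m\[255:\]=0/m[280:]=0/' h.py
python3 - <<'E'
from h import *
for st,z,b,p,m,W in plates('wp'):
    print(st,'z',z,b.round(1).tolist(),np.linalg.norm(b[1]-b[0]).round(1),np.linalg.norm(b[2]-b[1]).round(1))
# rows of the yellow mask near paste: left/right edges on plane
c=pickle.load(open('wp.pkl','rb'));W=cloud(c,c['T'])
cv2.imwrite('pics/crop.png',cv2.resize(c['image'][205:285,140:300],None,fx=5,fy=5))
# empty bin front rim and stand/leaning thing
c=pickle.load(open('we.pkl','rb'));W=cloud(c,c['T'])
for y in np.arange(-.26,-.08,.02):
    g=(abs(W[...,1]-y)<.01)&(W[...,0]>.33)&(W[...,0]<.54)&(W[...,2]>.03);
    if g.any():print(y.round(2),W[g][:,2].max().round(3),W[g][:,0].min().round(3),W[g][:,0].max().round(3))
E
```

```text
[ 359  217   63   42 1933] z [0.0661 0.0678 0.071 ] [[449.3999938964844, 391.79998779296875], [486.1000061035156, 384.70001220703125], [497.1000061035156, 441.20001220703125], [460.29998779296875, 448.29998779296875]] 37.5 57.5
[ 164  224   61   38 1933] z [0.0676 0.0701 0.0721] [[455.3999938964844, 192.3000030517578], [491.79998779296875, 187.3000030517578], [499.79998779296875, 245.6999969482422], [463.3999938964844, 250.6999969482422]] 36.8 58.9
-0.26 0.364 0.365 0.39
-0.24 0.365 0.365 0.411
-0.22 0.365 0.365 0.39
-0.2 0.364 0.365 0.384
-0.18 0.343 0.372 0.381
-0.16 0.327 0.4 0.485
-0.14 0.092 0.458 0.495
-0.12 0.086 0.458 0.485
-0.1 0.099 0.357 0.436
```

View pics/crop.png

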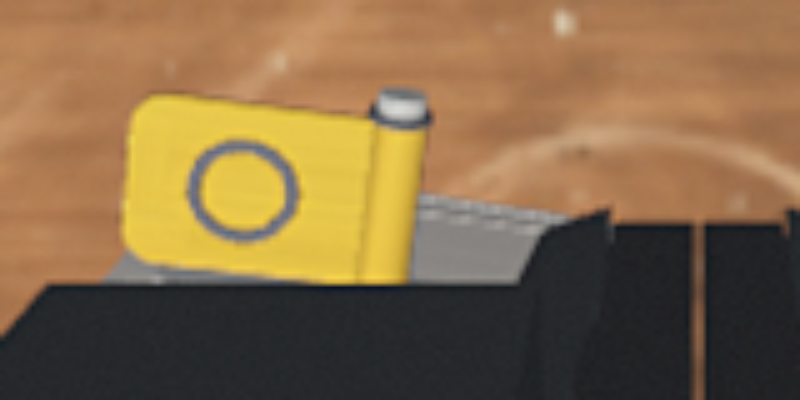

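Run:
```python
from h import *
for n in('scene','side'):
    W=cloud(pickle.load(open(n+'0.pkl','rb'))).reshape(-1,3);W=W[np.isfinite(W[:,0])]
    g=(W[:,0]>.35)&(W[:,0]<.64)&(W[:,1]>-.27)&(W[:,1]<-.09)&(W[:,2]>.05)&(W[:,2]<.35);q=W[g]
    for lo in np.arange(.05,.3,.03):
        s=q[(q[:,2]>=lo)&(q[:,2]<lo+.03)]
        if len(s):print(n,lo.round(2),len(s),np.percentile(s,[2,98],axis=0).round(3).tolist())
```

```text
scene 0.05 39 [[0.467, -0.143, 0.054], [0.484, -0.122, 0.079]]
scene 0.08 33 [[0.36, -0.138, 0.081], [0.475, -0.09, 0.099]]
side 0.05 81 [[0.47, -0.27, 0.05], [0.539, -0.125, 0.08]]
side 0.08 60 [[0.393, -0.142, 0.083], [0.498, -0.091, 0.109]]
side 0.11 60 [[0.481, -0.15, 0.111], [0.518, -0.134, 0.139]]
side 0.14 66 [[0.501, -0.156, 0.141], [0.535, -0.138, 0.168]]
side 0.17 38 [[0.518, -0.161, 0.171], [0.549, -0.146, 0.199]]
side 0.2 18 [[0.548, -0.167, 0.201], [0.564, -0.158, 0.228]]
```

Pivots: empty (0.4195,-0.3376) with yaw +8.1°, paste (0.4809,0.2428) with yaw -7.8°. The plate sizes and the implied bin centres agree with the drawing. I'll do the empty marker first: hook under the free edge with the leaned shut fingers, swing it over in an arc, then press it down from above.

```bash
cat > flip.py <<'E'
from h import *
from cell import manip,cams
t=.4; d=np.array([np.sin(t),-np.cos(t)]); n=.009*np.array([np.cos(t),np.sin(t)])
class Flip:
    def __init__(s,piv,yaw,sg,dx=-.010):
        s.piv=np.array([*piv,.066]);s.yaw=yaw;s.sg=sg;s.dx=dx;s.rv=rv(t,yaw,sg);s.B=R.from_euler('z',yaw).as_matrix();s.f0=None
    def pos(s,uz): return s.piv+s.B@np.array([s.dx,s.sg*uz[0],uz[1]])
    def go(s,uz,rate=.1,lim=6):
        manip.move_linear(s.pos(uz),rate); f=manip.state()['contact_force']-s.f0
        s.log.append(f.round(1).tolist())
        if np.linalg.norm(f)>lim: print('FORCE',uz,f); raise SystemExit
    def start(s):
        s.log=[];manip.move_pose(s.pos((-.085,.09)),s.rv);s.f0=manip.state()['contact_force']
        C0=np.array([-.052,0])+.034*d-n
        s.go((-.085,C0[1]-.006),.15);s.go(C0+[-.004,-.006],.1)
    def swing(s):
        e=lambda a,r:r*np.array([-np.cos(a),np.sin(a)])
        k=np.linspace(0,1,6)
        for x in k: s.go(e(x*1.17,.052)+(.034-.016*x)*d-n,.1)
        for a in np.linspace(1.17,2.65,8)[1:]: s.go(e(a,.034)-n,.1)
    def press(s,zf=.0025):
        p=np.array(manip.state()['tool_pos']);c=s.B.T@(p-s.piv);u=np.array([s.sg*c[1],c[2]])
        s.go(u+[-.004,.02],.1);s.go((.040+n[0],u[1]+.02),.1)
        s.go((.040+n[0],zf+.006+n[1]),.06);s.go((.040+n[0],zf+n[1]),.03)
    def out(s): s.go((.03,.06),.15)
E
python3 - <<'E'
from flip import *
f=Flip((.4195,-.3376),np.radians(8.1),-1)
f.start();f.swing();print(f.log,manip.state()['clock'])
for n_ in('side',):
    cv2.imwrite('pics/e1.png',cams.capture(n_)['image'])
E
```

```text
[[0.2, -0.9, -0.3], [0.0, 0.1, 0.3], [0.2, -0.5, -0.1], [-0.6, -0.3, 0.4], [0.2, -1.0, 0.1], [-0.3, 0.1, -0.4], [-0.4, 0.2, -0.1], [-0.3, -0.7, -0.9], [0.4, 0.7, -0.2], [-0.6, -0.4, -0.4], [-2.0, -0.7, -0.7], [-0.7, -1.2, 0.0], [-0.1, -0.1, 0.4], [0.8, -0.6, 0.3], [-0.0, 0.7, 0.5]] 11.55
```

Run:
```python
import cv2
i=cv2.imread('pics/e1.png');cv2.imwrite('pics/e1c.png',cv2.resize(i[60:220,220:400],None,fx=4,fy=3.7))
```

```text
(no output)
```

View pics/e1c.png

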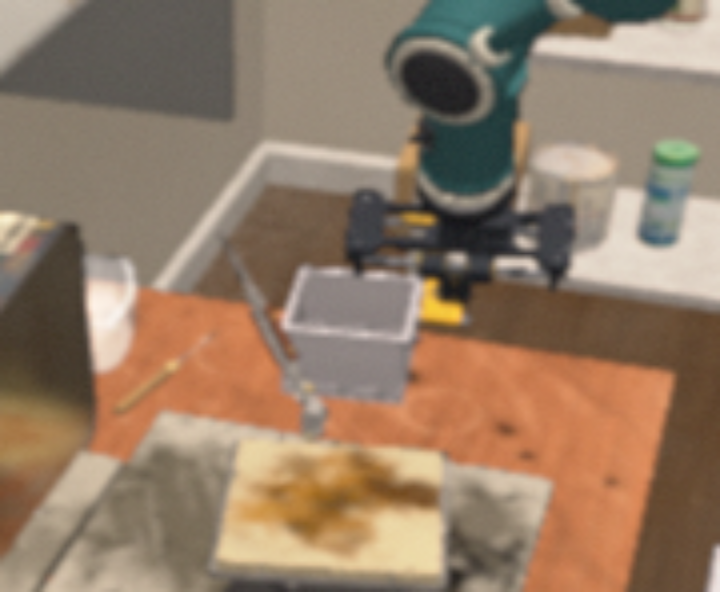

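The yellow plate shows beside the finger at (445,305), but its angle is unclear. Pressing at the finished side does no harm either way, so I'll press, withdraw and look from close up.

Run:
```python
from flip import *
f=Flip((.4195,-.3376),np.radians(8.1),-1);f.log=[];f.f0=np.array(manip.state()['contact_force'])
f.press();print(f.log);f.out();print(f.log[-1])
manip.move_pose(np.array((.40,-.24,.26)),R.from_matrix(np.array([[0,0,1],[0,1,0],[-1,0,0.]])).as_rotvec())
s=manip.state();T=np.eye(4);T[:3,:3]=R.from_rotvec(s['tcp_rot']).as_matrix();T[:3,3]=s['tool_pos']
c=cams.capture('wrist');c['T']=T@c['T_tool_cam'];pickle.dump(c,open('we2.pkl','wb'));cv2.imwrite('pics/we2.png',cv2.resize(c['image'][150:270,90:290],None,fx=4,fy=4));print(s['clock'])
for st,z,b,p,m,W in plates('we2'):
    print(st,z,b.round(1).tolist());q=W[m];q=q[np.isfinite(q[:,0])]
    for lo in np.percentile(q[:,1],[3,25,50,75,97]): print('  ',lo.round(3),np.median(q[abs(q[:,1]-lo)<.003,2]).round(4))
```

```text
[[0.7, 0.2, -0.6], [0.8, -0.4, -0.4], [0.2, -0.3, -1.2], [-0.1, 0.4, -0.4]]
[0.2, 1.4, -0.7]
15.3
[ 468  178   92   96 5618] [0.0944 0.0955 0.0967] [[385.79998779296875, 32.79999923706055], [404.6000061035156, -56.79999923706055], [513.4000244140625, -34.0], [494.6000061035156, 55.599998474121094]]
   -0.06 0.0955
   -0.031 0.0956
   -0.011 0.0956
   0.006 0.0954
   0.023 0.0955
[ 129  187   62   41 1972] [0.0662 0.0676 0.0711] [[400.3999938964844, -334.70001220703125], [407.3999938964844, -391.79998779296875], [443.8999938964844, -387.29998779296875], [436.8999938964844, -330.20001220703125]]
   -0.388 0.0671
   -0.375 0.0676
   -0.361 0.0675
   -0.347 0.0673
   -0.333 0.0699
```

View pics/we2.png

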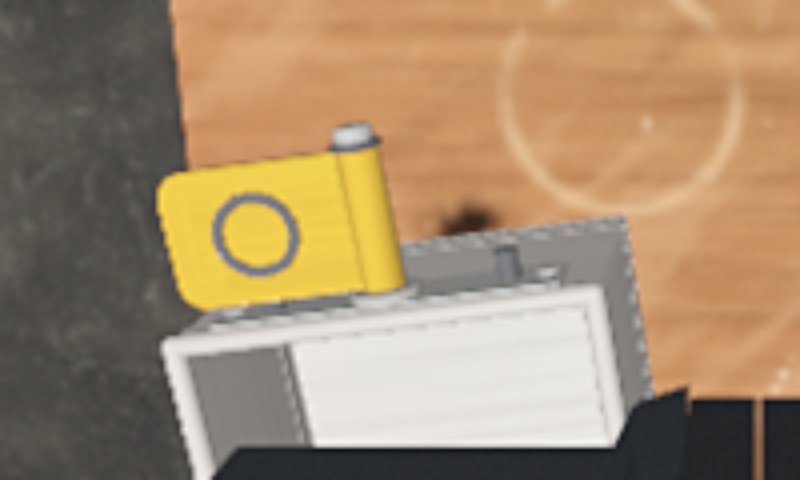

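The view shows the ring up and the plate over to the right. Plate height is 0.067 from pin to edge, so it is flat, and the pivot has not moved. Next is the paste marker, mirrored.

Run:
```python
from flip import *
down=R.from_matrix(np.array([[0,0,1],[0,1,0],[-1,0,0.]])).as_rotvec()
manip.move_pose(np.array((.42,.22,.25)),down)
f=Flip((.4809,.2428),np.radians(-7.8),1)
f.start();f.swing();f.press();print(f.log);f.out()
manip.move_pose(np.array((.42,.305,.25)),down)
s=manip.state();T=np.eye(4);T[:3,:3]=R.from_rotvec(s['tcp_rot']).as_matrix();T[:3,3]=s['tool_pos']
c=cams.capture('wrist');c['T']=T@c['T_tool_cam'];pickle.dump(c,open('wp2.pkl','wb'));cv2.imwrite('pics/wp2.png',c['image']);print(s['clock'])
for st,z,b,p,m,W in plates('wp2'):
    print(st,z,b.round(1).tolist());q=W[m];q=q[np.isfinite(q[:,0])]
    for lo in np.percentile(q[:,1],[3,25,50,75,97]): print('  ',lo.round(3),np.median(q[abs(q[:,1]-lo)<.003,2]).round(4))
```

```text
[[-1.1, -1.7, 0.7], [-0.1, -0.8, 1.3], [0.6, -1.0, 0.2], [0.7, -0.2, -0.2], [0.6, -1.1, 0.6], [-0.1, -0.4, 0.0], [-0.2, -0.8, -0.1], [0.6, -0.6, 0.5], [-0.3, -0.7, 0.0], [0.1, -0.8, 0.9], [0.5, -1.0, -0.0], [0.0, -0.8, 0.1], [0.3, -0.4, 0.3], [0.0, -0.5, -1.0], [0.1, -1.3, 0.0], [-0.0, -0.9, -1.0], [-0.7, -0.0, 0.2], [-0.5, -1.6, 0.1], [-0.4, -0.0, 0.2]]
26.15
[ 361  219   63   42 1957] [0.0662 0.0677 0.071 ] [[449.5, 391.20001220703125], [486.3999938964844, 384.79998779296875], [496.29998779296875, 441.70001220703125], [459.3999938964844, 448.1000061035156]]
   0.389 0.0695
   0.402 0.0673
   0.416 0.0679
   0.43 0.0677
   0.443 0.0671
[ 212  232   60   30 1223] [0.0662 0.0677 0.0715] [[463.8999938964844, 235.6999969482422], [495.0, 235.60000610351562], [495.1000061035156, 295.6000061035156], [464.0, 295.70001220703125]]
   0.239 0.0702
   0.248 0.0682
   0.259 0.0672
   0.275 0.0678
   0.295 0.2502
```

View pics/wp2.png

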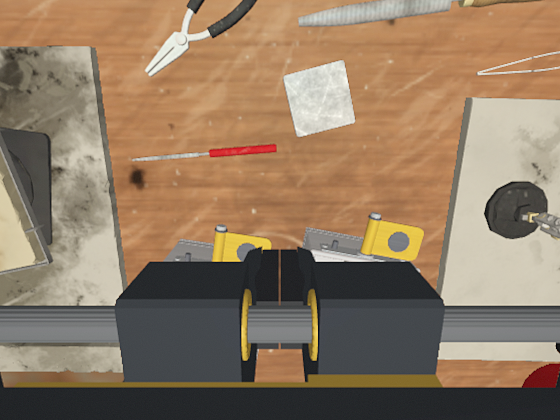

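The paste marker is now over to the left with its disc up at (247,250), and the flux marker, file and block look unchanged. The finger hides the free edge, so I'll shift sideways, measure the edge and hand in if it is flat.

Run:
```python
from flip import *
from cell import order
manip.move_linear(np.array((.36,.40,.25)),.15)
s=manip.state();T=np.eye(4);T[:3,:3]=R.from_rotvec(s['tcp_rot']).as_matrix();T[:3,3]=s['tool_pos']
c=cams.capture('wrist');c['T']=T@c['T_tool_cam'];pickle.dump(c,open('wp3.pkl','wb'))
ok=False
for st,z,b,p,m,W in plates('wp3'):
    q=W[m];q=q[np.isfinite(q[:,0])];print(st,z,b.round(1).tolist())
    prof=[(lo.round(3),np.median(q[abs(q[:,1]-lo)<.003,2]).round(4)) for lo in np.percentile(q[:,1],[3,25,50,75,97])];print(prof)
    if abs(np.median(q[:,1])-.265)<.02 and abs(prof[-1][1]-.0675)<.003 and .285<prof[-1][0]<.302: ok=True
print(ok,s['clock'])
if ok: manip.dwell(.3);order.close_job();print('closed')
```

```text
False 27.1
```

Run:
```python
from flip import *
from cell import order
manip.move_linear(np.array((.45,.36,.26)),.15)
s=manip.state();T=np.eye(4);T[:3,:3]=R.from_rotvec(s['tcp_rot']).as_matrix();T[:3,3]=s['tool_pos']
c=cams.capture('wrist');c['T']=T@c['T_tool_cam'];pickle.dump(c,open('wp3.pkl','wb'))
ok=False
for st,z,b,p,m,W in plates('wp3'):
    q=W[m];q=q[np.isfinite(q[:,0])];print(st,z,b.round(1).tolist())
    prof=[(lo.round(3),np.median(q[abs(q[:,1]-lo)<.003,2]).round(4)) for lo in np.percentile(q[:,1],[3,25,50,75,97])];print(prof)
    if abs(np.median(q[:,1])-.265)<.02 and abs(prof[-1][1]-.0675)<.003 and .285<prof[-1][0]<.302: ok=True
print(ok,s['clock'])
if ok: manip.dwell(.3);order.close_job();print('closed')
```

```text
[ 305  186   62   42 1952] [0.0662 0.0678 0.0709] [[449.3999938964844, 392.1000061035156], [486.0, 385.0], [496.8999938964844, 441.29998779296875], [460.29998779296875, 448.3999938964844]]
[(np.float64(0.39), np.float64(0.0698)), (np.float64(0.403), np.float64(0.0673)), (np.float64(0.416), np.float64(0.0678)), (np.float64(0.43), np.float64(0.0678)), (np.float64(0.443), np.float64(0.0672))]
[ 158  199   59   40 1906] [0.0662 0.0678 0.071 ] [[461.8999938964844, 240.60000610351562], [499.1000061035156, 234.60000610351562], [508.20001220703125, 291.1000061035156], [471.0, 297.1000061035156]]
[(np.float64(0.24), np.float64(0.0705)), (np.float64(0.251), np.float64(0.0673)), (np.float64(0.265), np.float64(0.0679)), (np.float64(0.279), np.float64(0.0677)), (np.float64(0.292), np.float64(0.0673))]
True 27.9583
the job is handed in; nothing more can be done
closed
```

The two wrong markers are now set right, and I handed the job in at about 28 s; it reports no verdict. With the shut fingers leaned about 23°, I hooked each one under its free edge, swung it over the top and pressed it down lightly. Nothing was gripped.

| Marker | Last check (wrist camera) | Pivot or pose |
|---|---|---|
| Empty bin | ring up, over to the right, 67.1–67.6 mm along the plate, so flat | pivot within about 1 mm of where it was |
| Paste bin | disc up, over to the left, 67.3–67.9 mm along the plate, so flat | pivot within about 1 mm of where it was |
| Flux bin | disc still up, flat | unchanged within 1 mm |

- **Bystanders:** the needle file and bench block looked unmoved in the picture taken after the second flip. I did not look again at the pots or the solder pick; the fingers never came near them.
- **Forces:** wrist force readings at the waypoints stayed under about 2.5 N, which is mostly sensor noise.
- **Failed check:** one picture taken from too far back showed no plates. I moved forward and repeated it, and that check passed before I handed in.

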